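Ease the screw press by one turn

TASK

The glue on the gilt sample in the green bench press has set: slacken the press by pushing its hand wheel round anticlockwise (seen from above) by the upright red handle, through exactly one full turn, so that the handle stops over the white index line again, and then take the hand away. Only push the handle with the fingers, without gripping it or shoving hard, and leave the sample under the platen and everything else on the table as it is.

Things in the scene. Friction and masses are not known exactly. Their poses are not given: they have to be found in the camera images.
- press_wheel (a joint): turn of the hand wheel about its upright axis, rad: 0 at the start (handle over the white index line), growing anticlockwise seen from above; one full turn is 6.283. It cannot turn clockwise from the start; anticlockwise it turns freely past one turn. Friction resists with about 0.2 Nm (about 3.5 N at the handle), and it stays where it is left. The wheel stays at its height while the screw in its hub rises 6 mm a turn.
- spoke_handle: upright red round handle, 20 mm across, standing on the rim of the hand wheel, 60 mm from the wheel's axis; it revolves loosely on its own pin like the handle of a crank. Origin at the middle of the rim bar (0.182 m above the table); the handle reaches from 6 to 52 mm above it (top at 0.234 m), z up.
- handle_mid (a point): centre of the red handle, 29 mm above the middle of the rim bar (0.211 m above the table)
- wheel_axis (a point): centre of the hand wheel, on its upright axis, at the height of the middle of the rim bar (0.182 m above the table). The dark wheel is 133 mm across, its rim a round bar 13 mm thick, with three spokes, one of them leading to the handle; the hub (38 mm wide) ends 6 mm above this point and the 16 mm wide screw in its middle 24 mm above it, 30 mm after one turn
- index_mark (a point): outer end of the white index line on the green tongue below the wheel, 85 mm from the wheel's axis, 0.151 m above the table; the handle stands in its direction from the axis at the start and after one turn
- press: green bench screw press, heavy, does not move: base 150x210 mm (26 mm high), two steel columns, crosshead up to 0.158 m above the table, the hand wheel on top. Origin under the middle of its base, on the table; the wheel's axis stands on the origin, and the index line lies in the direction of its -x axis.
- gilt_block: loose small gilt sample, 45x75x18 mm, lying on the base under the platen; origin at the centre of its underside
- bole_jar: bystander: loose dark red jar with a white lid, 62 mm wide, 62 mm tall; origin at the centre of its underside
- sand_block: bystander: loose cork sanding block, 46x71 mm, 23 mm high; origin at the centre of its underside
- slip_stone: bystander: loose grey slip stone, 58x22 mm, 14 mm high; origin at the centre of its underside
- powder_vial: bystander: loose small corked glass vial, 29 mm wide, 66 mm tall; origin at the centre of its underside

How it is judged (in metres and radians):
On the way, in this order (a step that is already met when the one before it is completed fails the run):
1. the fingers push the wheel by its handle in the first half of the turn (contact force between the fingers and spoke_handle above 0.3 N and value of joint press_wheel between 0.8 and 3.1 rad).
2. the fingers push the wheel by its handle in the second half of the turn (contact force between the fingers and spoke_handle above 0.3 N and value of joint press_wheel between 3.4 and 5.9 rad).
At the end, for the whole second after the job is handed in: The hand wheel stands still one full turn anticlockwise of its start, within 0.14 rad (8 mm at the handle); the gilt sample is within 8 mm of where it lay, and no bystander has moved by 15 mm (value of joint press_wheel between 6.1432 and 6.4232 rad and velocity of joint press_wheel between -0.05 and 0.05 rad/s and distance of gilt_block from where it was at the start of the episode below 0.008 m and linear speed of gilt_block below 0.02 m/s and distance of each of bole_jar, sand_block, slip_stone, powder_vial from where it was at the start of the episode below 0.015 m); the robot touches nothing.
It fails at once if the handle is gripped or shoved hard (more than 35 N between fingers and handle) (contact force between the fingers and spoke_handle above 35 N).
It fails at once if the gilt sample is shifted by more than 8 mm or lifted (distance of gilt_block from where it was at the start of the episode above 0.008 m).
It fails at once if a bystander is moved by more than 15 mm (distance of any of bole_jar, sand_block, slip_stone, powder_vial from where it was at the start of the episode above 0.015 m).
It also fails if it takes over 54 s, if anything falls off the work surface, if the arm or the gripper's body presses on something with over 40 N, if the wrist force passes 120 N, or if a joint passes its speed limit or range.

ROBOT

A 6-joint arm with a two-finger parallel gripper is mounted at the origin on the work surface; the furniture and walls round the work are solid. World frame = base frame: x ahead of the robot, y to its left, z up, the work surface at z = 0. Lengths are in mm, angles in rad, forces in N, time in s.
With the tool pointing down it reaches from about 400 to 925 mm from the base axis. Payload 12.5 kg.
Tool frame: the origin (TCP) lies midway between the tips of the shut fingers; the grasp point (between the pads) lies 19 mm behind it; z points along the fingers, y is the line along which they close (so a half turn about z gives the same grasp; the last joint's range is limited). The gripper opens to 95 mm and grips with 3 to 60 N. Pads are 20 mm wide; open, the fingers measure 119 mm over their backs; the gripper's body (75 mm by 180 mm) begins 59 mm behind the grasp point.
Start: joints at [1.104, 0.491, 1.559, -0, 1.092, -0.106], TCP at [220.624, 584.784, 214.661] pointing down, gripper open.
Joint ranges: [-3.1, 3.1], [-0.84, 2.19], [0.05, 2.79], [-1.13, 4.28], [0.06, 2.93], [-2.69, 2.69]. Speed limits (rad/s): [2.22, 2.22, 2.79, 3.14, 3.14, 3.14].

INTERFACE

Orientations are given as [roll, pitch, yaw] about the fixed x, y, z axes, in that order (R = Rz(yaw) Ry(pitch) Rx(roll)).
In Python, from cell import env gives the robot as it stands.
- The arm moves only by the tool arm_command, never from a script. Its argument "targets" is a list of rows, each a list of 5 numbers: the shift along the tool's x, y, z in mm, then the turn about the tool's z in degrees, then the opening, from 0 (shut) to 1 (fully open). In form: [[tx, ty, tz, roll, fingers], ...]. A call has 1 to 5 rows; each row is the pose to reach, as a shift and turn from the pose commanded when the call began, along the tool's axes at that moment; what a row does not reach only later rows make up. A row lasts 1/10 s, in which the tool goes at most 50 mm and 8.59 degrees, less where a joint would pass 70% of its speed; a pose out of reach is approached as far as the arm can. A call with a gripper value outside its range is refused whole. The fingers move at their own pace and stop on an object; the grip force is fixed at half the most. Time passes only in rows, so rows that repeat a pose let the fingers close. It gives the time, the measured TCP pose, the force, the opening and the grip force at its end, in the units of the state.
- env.state(): the state, without advancing time (a new reading comes with each control period).
- env.read_camera(name): name is "side" or "top" or "wrist"; returns a dict with "frame" (384x512x3 uint8, red, green, blue), "vertical_fov" (degrees; the focal length in pixels is half the picture's height over the tangent of half this angle, whatever the lens; pixels are square), "cx", "cy" (the principal point, pixels), "k1" (the pictures are not rectified: a ray, as slopes to the right and down, at radius r is drawn at 1 + k1 r^2 times it, then the intrinsics apply), "world_from_camera" (4x4, takes a point from camera to world coordinates); the wrist camera has in their place "hand_eye" (4x4, takes a point from camera to tool coordinates, whose origin is the TCP and whose axes are the flange's). Camera axes: x right, y down, z forward; pixel columns grow to the right and rows downward; lengths in mm; the calibration is good to about 2 mm. A picture is of the moment at which its call begins: read the wrist's pose just before it. There is no depth.
- env.job_done(): hands the job in; it is judged then, once.
The state is a dict: "t": time; "joints": joint angles; "qvel": joint speeds; "tau": joint torques, N m; "eef_pos": TCP position; "tcp_rot": TCP orientation; "ft_force": force on the tool from outside, world axes, zero at the start; "moment": the same for the moment, N m; "opening": opening from 0.0 (shut) to 1.0 (fully open); "grip_force": force on a finger pad.
Only numpy, scipy, OpenCV 4.12 (cv2) and the standard library are available. Lean on these libraries where they do the work, as an engineer would, in place of code of your own. Each camera call takes 0.05 s, during which the arm holds its last target. There are 200 camera calls.

## Working session

There is one attempt and no reset: what is moved stays moved. The work goes in short steps, Python scripts to look and compute and a tool call to move; the robot and the scene stay as the last step left them, time stands still between calls to the robot, and variables do not carry over. Pictures are saved under pics/ and viewed, at most 10 in all, crops included, and the job is handed in when it is done.

Besides the shell and the picture viewer there is one more tool, called after "Request:" as a command line: name --pt "numbers of a row" for each row, then --argument value for the rest. arm_command: Moves the arm, as the interface text tells. Its arguments: {"type":"object","properties":{"targets":{"type":"array","items":{"type":"array","items":{"type":"number"}}}},"required":["targets"]}

```bash
mkdir -p pics; cat > h.py <<'E'
import numpy as np, cv2
from cell import env
def load(n):
    c=env.read_camera(n); return c
def ray(c,u,v,T=None):
    T=np.array(c["world_from_camera"]) if T is None else T
    f=192/np.tan(np.radians(c["vertical_fov"])/2)
    d=np.array([(u-c["cx"])/f,(v-c["cy"])/f]); s=d.copy()
    for _ in range(20): s=d/(1+c["k1"]*(s@s))
    return T[:3,3],T[:3,:3]@np.array([s[0],s[1],1])
def onz(c,u,v,z,T=None):
    o,d=ray(c,u,v,T); return o+d*(z-o[2])/d[2]
def proj(c,p):
    T=np.linalg.inv(np.array(c["world_from_camera"])); q=T[:3,:3]@p+T[:3,3]
    f=192/np.tan(np.radians(c["vertical_fov"])/2); s=q[:2]/q[2]; s=s*(1+c["k1"]*(s@s))
    return s*f+[c["cx"],c["cy"]]
E
python3 - <<'E'
from h import *
print(env.state())
ims=[]
for n in("top","side"):
    c=load(n); cv2.imwrite(f"pics/{n}0.png",c["frame"][:,:,::-1])
    print(n,np.round(c["world_from_camera"],3).tolist(),c["vertical_fov"],c["k1"])
    hsv=cv2.cvtColor(c["frame"],cv2.COLOR_RGB2HSV)
    m=(((hsv[...,0]<8)|(hsv[...,0]>172))&(hsv[...,1]>150)&(hsv[...,2]>90)).astype(np.uint8)
    k,l,s,ce=cv2.connectedComponentsWithStats(m)
    for i in range(1,k):
        if s[i,4]>15: print(s[i],ce[i])
E
```

```text
{'t': 0.0, 'joints': array([ 1.10444219e+00,  4.91578400e-01,  1.55941701e+00,  1.04993359e-05,
        1.09171508e+00, -1.05598173e-01]), 'qvel': array([ 0.00061099, -0.00067998,  0.00019447,  0.0004489 ,  0.00087393,
        0.00047735]), 'tau': array([ 2.10161379e-03, -6.12657881e+01, -2.58184183e+01,  6.92919712e-02,
        4.81919374e-02, -9.63474668e-05]), 'eef_pos': array([220.48418255, 584.5703815 , 214.06121936]), 'tcp_rot': array([-3.14048203e+00, -1.27081754e-04,  2.78083177e+00]), 'ft_force': array([ 0.22453819, -0.37469525,  0.2618002 ]), 'moment': array([ 0.03535944, -0.02520017, -0.00223948]), 'grip_force': 0.0, 'opening': 0.9998110374081101}
top [[0.012, -0.996, 0.09, 447.468], [-0.999, -0.009, 0.037, 162.584], [-0.036, -0.091, -0.995, 1117.775], [0.0, 0.0, 0.0, 1.0]] 44.664493618744984 0.003792650385278081
[376   1   5   9  20] [378.1   4.5]
[379   0  41  39 279] [395.92473118  16.6344086 ]
[368  10  10  12  37] [371.78378378  15.05405405]
[358  19   8  13  30] [361.6         24.46666667]
[400  40  18  37 163] [407.52760736  56.88343558]
[390  54  13  15  52] [396.1
[... 337 characters left out ...]
0.0, 1.0]] 54.69576666635126 0.042562411459718
[147 117   9   9  30] [150.66666667 120.46666667]
[ 63 123   8  12  26] [ 67.42307692 129.23076923]
[ 71 122  18  13  84] [ 79.8452381  128.01190476]
[270 129   7  18 105] [273.01904762 137.99047619]
[ 54 137  17  14  67] [ 62.52238806 142.94029851]
[ 71 137  31  24 150] [ 87.   148.98]
[148 139   5   9  20] [150.1  143.55]
[148 153  11   6  40] [152.75  155.575]
[ 56 160  29   9  88] [ 68.03409091 164.78409091]
[ 84 161  11   5  25] [ 89.76 163.16]
[388 249  24  18 216] [402.62962963 259.18055556]
[395 270  49  27 763] [420.59895151 282.46657929]
[198 302  21  11  75] [205.86666667 307.98666667]
[316 303  17  13  56] [324.58928571 310.53571429]
```

View pics/top0.png

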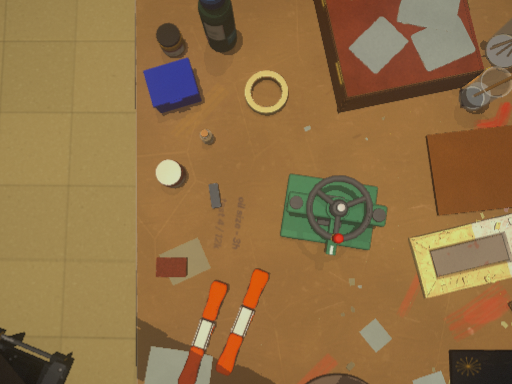

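View pics/side0.png

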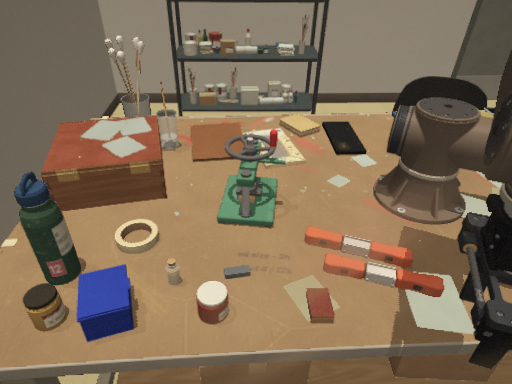

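The top view shows the red handle at (338,238), the screw at (341,208) and the index tongue at about (331,251). The side view shows the handle at (273,138) and the wheel centre at about (250,147). Next I triangulate both and check them against the given sizes.

```bash
python3 - <<'E'
from h import *
t=load("top"); s=load("side")
print("handle top-plane", onz(t,337.7,237.9,225))
# triangulate
def tri(a,b):
    (o1,d1),(o2,d2)=a,b
    A=np.c_[d1,-d2]; k=np.linalg.lstsq(A,o2-o1,rcond=None)[0]
    p,q=o1+k[0]*d1,o2+k[1]*d2; return (p+q)/2,np.linalg.norm(p-q)
print("tri",tri(ray(t,337.7,237.9),ray(s,273,138)))
# wheel rim from top: dark pixels near (341,208)
hsv=cv2.cvtColor(t["frame"],cv2.COLOR_RGB2HSV)
m=((hsv[...,2]<95)&(hsv[...,1]<90)).astype(np.uint8)
m[:, :300]=0; m[:,395:]=0; m[:165]=0; m[255:]=0
k,l,st,ce=cv2.connectedComponentsWithStats(m); i=1+np.argmax(st[1:,4]); print(st[i],ce[i])
c=max(cv2.findContours((l==i).astype(np.uint8),cv2.RETR_EXTERNAL,cv2.CHAIN_APPROX_NONE)[0],key=len)[:,0]
P=np.array([onz(t,u,v,182)[:2] for u,v in c.astype(float)])
# robust circle fit
ok=np.ones(len(P),bool)
for _ in range(15):
    A=np.c_[2*P[ok],np.ones(ok.sum())]; x=np.linalg.lstsq(A,(P[ok]**2).sum(1),rcond=None)[0]
    r=np.sqrt(x[2]+x[0]**2+x[1]**2); e=np.hypot(*(P-x[:2]).T)-r; ok=abs(e)<max(2.5,np.median(abs(e))*1.5)
print("wheel",x[:2],r,ok.sum(),len(P))
print("screw top",onz(t,341,208,206))
# index tip: whitish on tongue
im=t["frame"]; cv2.imwrite("pics/crop0.png",cv2.resize(im[160:270,270:400,::-1],None,fx=6,fy=5.4,interpolation=cv2.INTER_CUBIC))
print("tongue", onz(t,331,253,151))
E
```

```text
handle top-plane [434.88048123  33.24964187 225.        ]
tri (array([434.9013597 ,  31.27950703, 211.55833344]), np.float64(0.42326459323794086))
[ 310  180   75   62 1401] [343.32405425 209.31977159]
wheel [492.05449242  19.35296252] 60.13270497978113 237 409
screw top [492.34879085  23.88872473 206.        ]
tongue [403.03320749  36.24511306 151.        ]
```

View pics/crop0.png

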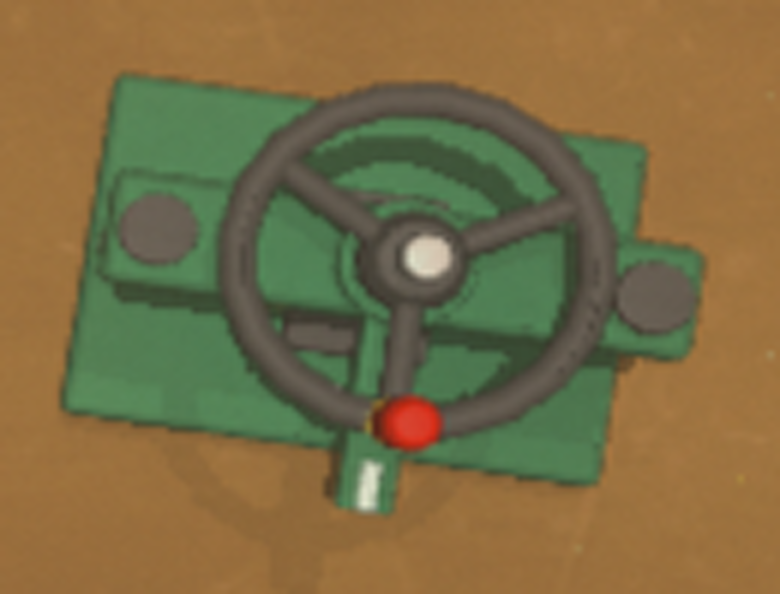

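The handle comes out at height 211.6 (211 expected) and about 58–60 mm from the axis. That puts the axis at ≈ (492.3, 23.4) and the handle at angle π−0.137. The plan is to push with the shut fingers as a peg trailing the handle round the circle. First move: raise, shut the fingers and square up the tool yaw.

Request:
arm_command --pt "-33 -34 -15 -7 0" --pt "-66 -68 -30 -14 0" --pt "-99 -102 -45 -20.6 0" --pt "-132 -136 -50 -20.6 0" --pt "-165 -170 -50 -20.6 0"

```text
t: 0.7
eef_pos: [315.5, 365.9, 265.5]
tcp_rot: [3.14, 0.001, 3.141]
ft_force: [1.4, 0.2, -0.2]
opening: 0.637
grip_force: 0.0
```

```bash
python3 - <<'E'
from h import *
s=env.state(); print(s["t"],s["eef_pos"],s["tcp_rot"],s["opening"])
t=load("top")
for p in [(339.6,208.7,182),(341.2,207.6,206),(338.9,208.1,188),(331.2,254.6,151),(337.9,238.2,232)]: print(p,onz(t,*p))
E
```

```text
0.7 [315.46426747 365.94746094 265.46870967] [3.14046635e+00 1.33155523e-03 3.14100956e+00] 0.6366758476455993
(339.6, 208.7, 182) [492.10754208  23.01257368 182.        ]
(341.2, 207.6, 206) [493.12869365  23.49961881 206.        ]
(338.9, 208.1, 188) [492.99332425  25.27736078 188.        ]
(331.2, 254.6, 151) [399.80423889  35.84973223 151.        ]
(337.9, 238.2, 232) [434.42518331  33.89387056 232.        ]
```

Request:
arm_command --pt "-19 -43 0 0 0" --pt "-38 -86 0 0 0" --pt "-57 -129 0 0 0" --pt "-76 -172 0 0 0" --pt "-95 -215 0 0 0"

```text
t: 1.25
eef_pos: [410.1, 150.6, 264.8]
tcp_rot: [3.141, 0.0, 3.141]
ft_force: [0.8, 0.4, -0.2]
opening: 0.172
grip_force: 0.0
```

Request:
arm_command --pt "-19 -43 0 0 0" --pt "-37 -87 0 0 0" --pt "-37 -87 0 0 0" --pt "-37 -87 0 0 0" --pt "-37 -87 0 0 0"

```text
t: 1.75
eef_pos: [446.2, 66.0, 264.5]
tcp_rot: [3.141, -0.0, 3.141]
ft_force: [-0.7, 0.8, 0.1]
opening: 0.005
grip_force: 0.0
```

```bash
python3 - <<'E'
from h import *
s=env.state(); print(s["t"],s["eef_pos"],s["tcp_rot"],s["opening"],s["ft_force"])
t=load("top");a=load("side")
cv2.imwrite("pics/b.png",np.hstack([cv2.resize(c["frame"][y:y+150,x:x+150,::-1],(400,400)) for c,x,y in((t,265,150),(a,190,60))]))
E
```

```text
1.75 [446.18479475  66.00149698 264.54480014] [ 3.14131129e+00 -3.59897581e-04  3.14079021e+00] 0.005352665512659251 [-0.74536141  0.77531351  0.05506093]
```

View pics/b.png

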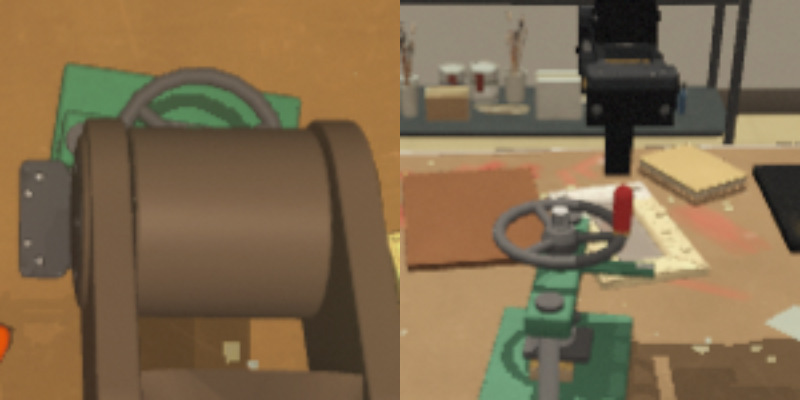

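The side picture shows the shut fingers behind and above the handle, with the handle and wheel untouched. The arm hides the top view. I descend behind the handle and print the table of arc moves.

Request:
arm_command --pt "0 0 25 0 0" --pt "0 0 45 0 0" --pt "0 0 60 0 0" --pt "0 0 64 0 0" --pt "0 0 64 0 0"

```text
t: 2.35
eef_pos: [446.4, 66.0, 200.6]
tcp_rot: [3.141, -0.001, -3.141]
ft_force: [-0.4, 0.4, 0.1]
opening: 0.003
grip_force: 0.0
```

```bash
python3 - <<'E'
from h import *
s=env.state(); p=s["eef_pos"]; print(s["t"],p,s["ft_force"])
X,Y=492.5,23.6
base=p[:2].copy(); n=0
ps=np.radians(np.arange(-36,330.1,6))
rows=[]
for i,a in enumerate(ps):
    q=np.array([X-60*np.cos(a),Y-60*np.sin(a)]); d=q-base
    r=[round(-d[0]),round(d[1]),0,0,0]; rows.append(r)
    if len(rows)==5 or i==len(ps)-1:
        print(round(np.degrees(a)),rows); base=base+[-rows[-1][0],rows[-1][1]]; rows=[]
E
```

```text
2.35 [446.37192987  66.04530703 200.56519324] [-0.41229534  0.38213928  0.06068174]
-12 [[2, -7, 0, 0, 0], [6, -12, 0, 0, 0], [9, -18, 0, 0, 0], [11, -24, 0, 0, 0], [13, -30, 0, 0, 0]]
18 [[1, -6, 0, 0, 0], [1, -12, 0, 0, 0], [1, -19, 0, 0, 0], [0, -25, 0, 0, 0], [-2, -31, 0, 0, 0]]
48 [[-2, -6, 0, 0, 0], [-5, -11, 0, 0, 0], [-9, -17, 0, 0, 0], [-13, -22, 0, 0, 0], [-17, -26, 0, 0, 0]]
78 [[-5, -4, 0, 0, 0], [-10, -7, 0, 0, 0], [-16, -10, 0, 0, 0], [-22, -13, 0, 0, 0], [-28, -14, 0, 0, 0]]
108 [[-6, -1, 0, 0, 0], [-12, -1, 0, 0, 0], [-18, -1, 0, 0, 0], [-25, 0, 0, 0, 0], [-31, 1, 0, 0, 0]]
138 [[-6, 3, 0, 0, 0], [-11, 6, 0, 0, 0], [-16, 9, 0, 0, 0], [-21, 13, 0, 0, 0], [-26, 17, 0, 0, 0]]
168 [[-4, 5, 0, 0, 0], [-7, 11, 0, 0, 0], [-10, 16, 0, 0, 0], [-12, 22, 0, 0, 0], [-14, 28, 0, 0, 0]]
198 [[-1, 6, 0, 0, 0], [-1, 13, 0, 0, 0], [-1, 19, 0, 0, 0], [0, 25, 0, 0, 0], [2, 31, 0, 0, 0]]
228 [[2, 6, 0, 0, 0], [5, 12, 0, 0, 0], [8, 17, 0, 0, 0], [12, 22, 0, 0, 0], [17, 26, 0, 0, 0]]
258 [[5, 4, 0, 0, 0], [10, 8, 0, 0, 0], [15, 10, 0, 0, 0], [21, 13, 0, 0, 0], [27, 14, 0, 0, 0]]
288 [[7, 1, 0, 0, 0], [13, 2, 0, 0, 0], [19, 1, 0, 0, 0], [25, 0, 0, 0, 0], [31, -1, 0, 0, 0]]
318 [[6, -3, 0, 0, 0], [12, -5, 0, 0, 0], [17, -9, 0, 0, 0], [22, -13, 0, 0, 0], [26, -17, 0, 0, 0]]
330 [[4, -5, 0, 0, 0], [8, -10, 0, 0, 0]]
```

Request:
arm_command --pt "2 -7 0 0 0" --pt "6 -12 0 0 0" --pt "9 -18 0 0 0" --pt "11 -24 0 0 0" --pt "13 -30 0 0 0"

```text
t: 2.85
eef_pos: [433.5, 34.9, 201.0]
tcp_rot: [3.141, 0.001, 3.14]
ft_force: [0.1, 4.7, 1.5]
opening: 0.004
grip_force: 1.9
```

Request:
arm_command --pt "1 -6 0 0 0" --pt "1 -12 0 0 0" --pt "1 -19 0 0 0" --pt "0 -25 0 0 0" --pt "-2 -31 0 0 0"

```text
t: 3.35
eef_pos: [435.6, 3.9, 200.6]
tcp_rot: [3.141, -0.0, 3.14]
ft_force: [0.8, 5.8, 1.9]
opening: 0.005
grip_force: 2.5
```

```bash
python3 - <<'E'
from h import *
s=env.state(); print(s["t"],s["eef_pos"],s["tcp_rot"],s["opening"],s["ft_force"])
a=load("side"); cv2.imwrite("pics/c.png",cv2.resize(a["frame"][60:210,190:340,::-1],(450,450)))
E
```

```text
3.35 [435.60697798   3.85701956 200.59789436] [ 3.14137136e+00 -8.20007953e-05  3.14022920e+00] 0.005454999934496544 [0.82927603 5.79882051 1.90260253]
```

View pics/c.png

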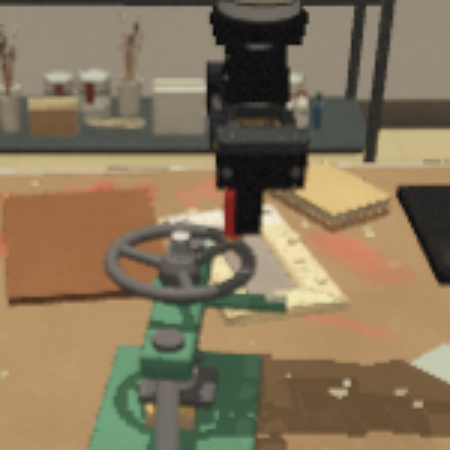

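The handle (red, ahead of the fingers at about (231,212) in the crop) is moving round with a push of about 5 N. I continue along the arc.

Request:
arm_command --pt "-2 -6 0 0 0" --pt "-5 -11 0 0 0" --pt "-9 -17 0 0 0" --pt "-13 -22 0 0 0" --pt "-17 -26 0 0 0"

```text
t: 3.9
eef_pos: [452.5, -22.2, 200.4]
tcp_rot: [-3.142, -0.001, 3.14]
ft_force: [-3.5, 2.3, 0.9]
opening: 0.002
grip_force: 1.8
```

Request:
arm_command --pt "-5 -4 0 0 0" --pt "-10 -7 0 0 0" --pt "-16 -10 0 0 0" --pt "-22 -13 0 0 0" --pt "-28 -14 0 0 0"

```text
t: 4.4
eef_pos: [480.9, -36.1, 200.5]
tcp_rot: [-3.142, -0.0, 3.14]
ft_force: [-4.1, -0.9, -1.0]
opening: 0.003
grip_force: 1.9
```

Request:
arm_command --pt "-6 -1 0 0 0" --pt "-12 -1 0 0 0" --pt "-18 -1 0 0 0" --pt "-25 0 0 0 0" --pt "-31 1 0 0 0"

```text
t: 4.9
eef_pos: [512.0, -34.7, 200.6]
tcp_rot: [3.142, -0.0, 3.141]
ft_force: [-5.0, -0.7, -1.3]
opening: 0.005
grip_force: 2.2
```

```bash
python3 - <<'E'
from h import *
s=env.state(); print(s["t"],s["eef_pos"],s["tcp_rot"],s["opening"],s["ft_force"])
a=load("side"); cv2.imwrite("pics/d.png",cv2.resize(a["frame"][60:210,190:340,::-1],(450,450)))
E
```

```text
4.9 [511.98118743 -34.65320947 200.56831167] [ 3.14158984e+00 -1.81238775e-04  3.14052399e+00] 0.004828178347209408 [-5.03097155 -0.73308513 -1.28835899]
```

View pics/d.png

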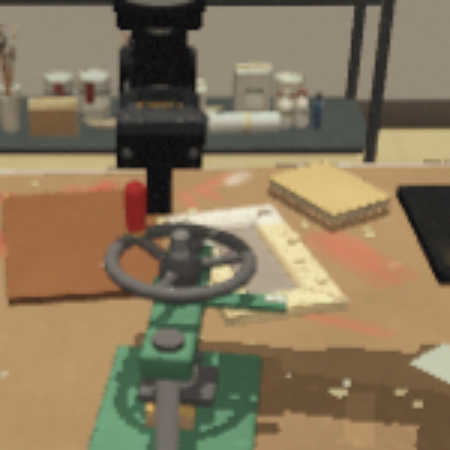

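The handle, at about (136,205) in the crop, is ahead of the fingers and past one third of the turn. I keep going.

Request:
arm_command --pt "-6 3 0 0 0" --pt "-11 6 0 0 0" --pt "-16 9 0 0 0" --pt "-21 13 0 0 0" --pt "-26 17 0 0 0"

```text
t: 5.45
eef_pos: [538.3, -17.7, 200.7]
tcp_rot: [-3.141, 0.001, 3.14]
ft_force: [-1.3, -3.2, -1.4]
opening: 0.005
grip_force: 1.6
```

Request:
arm_command --pt "-4 5 0 0 0" --pt "-7 11 0 0 0" --pt "-10 16 0 0 0" --pt "-12 22 0 0 0" --pt "-14 28 0 0 0"

```text
t: 5.95
eef_pos: [551.7, 10.7, 200.7]
tcp_rot: [-3.142, 0.0, 3.14]
ft_force: [-0.7, -3.7, -1.1]
opening: 0.005
grip_force: 1.8
```

Request:
arm_command --pt "-1 6 0 0 0" --pt "-1 13 0 0 0" --pt "-1 19 0 0 0" --pt "0 25 0 0 0" --pt "2 31 0 0 0"

```text
t: 6.45
eef_pos: [549.4, 41.6, 200.6]
tcp_rot: [-3.141, -0.0, 3.14]
ft_force: [0.2, -5.6, -0.2]
opening: 0.005
grip_force: 2.6
```

Request:
arm_command --pt "2 6 0 0 0" --pt "5 12 0 0 0" --pt "8 17 0 0 0" --pt "12 22 0 0 0" --pt "17 26 0 0 0"

```text
t: 6.95
eef_pos: [532.7, 67.8, 200.8]
tcp_rot: [3.141, 0.001, 3.14]
ft_force: [3.1, -1.2, -0.9]
opening: 0.005
grip_force: 1.7
```

```bash
python3 - <<'E'
from h import *
s=env.state(); print(s["t"],s["eef_pos"],s["tcp_rot"],s["opening"],s["ft_force"])
a=load("side"); cv2.imwrite("pics/e.png",cv2.resize(a["frame"][60:210,190:340,::-1],(450,450)))
E
```

```text
6.95 [532.65150894  67.82827742 200.75668121] [3.14108783e+00 1.03669463e-03 3.14032274e+00] 0.004659139277606897 [ 3.07015845 -1.20353099 -0.88818883]
```

View pics/e.png

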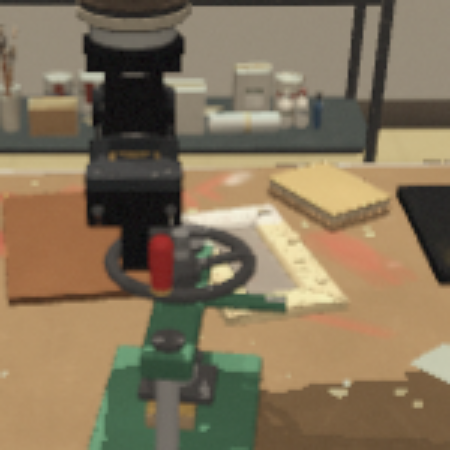

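The handle, at about (160,262) in the crop, is on the near side and well into the second half of the turn. I continue to peg angle 318° and then measure the handle.

Request:
arm_command --pt "5 4 0 0 0" --pt "10 8 0 0 0" --pt "15 10 0 0 0" --pt "21 13 0 0 0" --pt "27 14 0 0 0"

```text
t: 7.5
eef_pos: [505.2, 81.5, 200.7]
tcp_rot: [3.142, 0.0, 3.141]
ft_force: [3.3, -1.6, 0.3]
opening: 0.004
grip_force: 2.0
```

Request:
arm_command --pt "7 1 0 0 0" --pt "13 2 0 0 0" --pt "19 1 0 0 0" --pt "25 0 0 0 0" --pt "31 -1 0 0 0"

```text
t: 8.0
eef_pos: [474.1, 80.3, 200.7]
tcp_rot: [3.141, -0.0, 3.14]
ft_force: [3.1, 1.4, 0.7]
opening: 0.006
grip_force: 1.8
```

Request:
arm_command --pt "6 -3 0 0 0" --pt "12 -5 0 0 0" --pt "17 -9 0 0 0" --pt "20 -11 0 0 0" --pt "20 -11 0 0 0"

```text
t: 8.5
eef_pos: [453.9, 69.0, 200.6]
tcp_rot: [-3.142, -0.001, 3.14]
ft_force: [-1.2, 0.7, -0.0]
opening: 0.006
grip_force: 0.6
```

```bash
cat >> h.py <<'E'
def hand():
    a=load("side"); hsv=cv2.cvtColor(a["frame"],cv2.COLOR_RGB2HSV)
    m=(((hsv[...,0]<8)|(hsv[...,0]>172))&(hsv[...,1]>150)&(hsv[...,2]>70)).astype(np.uint8)
    m[:105]=0;m[190:]=0;m[:,220:]*=1;m[:,:215]=0;m[:,300:]=0
    k,l,s,ce=cv2.connectedComponentsWithStats(m); i=1+np.argmax(s[1:,4]); print(s[i],ce[i])
    print("at z211",onz(a,*ce[i],211)); return a,ce[i]
E
python3 - <<'E'
from h import *
s=env.state(); print(s["t"],s["eef_pos"],s["tcp_rot"],s["opening"],s["ft_force"])
hand()
E
```

```text
8.5 [453.89612558  68.97139771 200.55598365] [-3.14156360e+00 -9.96041685e-04  3.13997173e+00] 0.0062862133016441885 [-1.16706551  0.68475354 -0.04801432]
[270 136   5  15  38] [272.73684211 142.94736842]
at z211 [437.82747078  56.88228959 211.        ]
```

Request:
arm_command --pt "3 -3 0 0 0" --pt "6 -6 0 0 0" --pt "9 -9 0 0 0" --pt "12 -12 0 0 0" --pt "12 -12 0 0 0"

```text
t: 9.05
eef_pos: [442.0, 56.9, 200.6]
tcp_rot: [-3.141, -0.001, 3.14]
ft_force: [-0.2, 1.1, -0.3]
opening: 0.007
grip_force: 0.6
```

Request:
arm_command --pt "0 6 0 0 0" --pt "0 10 -5 0 0" --pt "0 10 -45 0 0" --pt "0 10 -85 0 0" --pt "0 10 -85 0 0"

```text
t: 9.55
eef_pos: [444.3, 67.7, 290.2]
tcp_rot: [-3.141, 0.008, 3.141]
ft_force: [0.1, -0.9, -0.2]
opening: 0.002
grip_force: 0.0
```

```bash
python3 - <<'E'
from h import *
s=env.state(); print(s["t"],s["eef_pos"],s["ft_force"])
a,c=hand(); cv2.imwrite("pics/f.png",cv2.resize(a["frame"][90:190,210:310,::-1],(600,600)))
E
```

```text
9.55 [444.26821086  67.71282892 290.20411916] [ 0.14760728 -0.85003264 -0.23277538]
[270 131   7  18 103] [272.66990291 139.49514563]
at z211 [436.49686507  38.36345431 211.        ]
```

View pics/f.png

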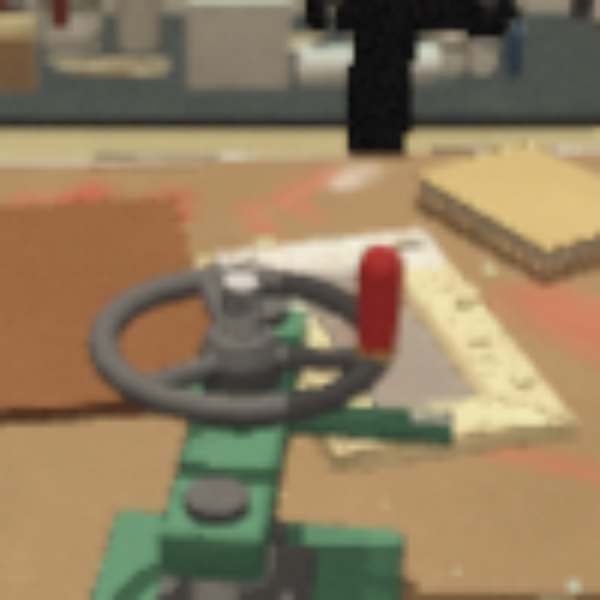

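The fingers are clear. The handle, at about (380,300) in the crop, stands slightly short of the index. I compare it with the starting picture at sub-pixel level.

```bash
cat >> h.py <<'E'
def soft(im):
    w=im[105:170,255:295].astype(float); r=w[...,0]-w[...,1:].max(2); g=np.clip((r-60)/60,0,1)
    m=cv2.connectedComponentsWithStats((g>0).astype(np.uint8)); i=1+np.argmax(m[2][1:,4]); g=g*(m[1]==i)
    v,u=np.mgrid[105:170,255:295]; return (g*u).sum()/g.sum(),(g*v).sum()/g.sum(),g.sum()
E
python3 - <<'E'
from h import *
a=load("side"); i0=cv2.imread("pics/side0.png")[:,:,::-1]
for n,im in(("start",i0),("now",a["frame"])):
    q=soft(im); print(n,q,onz(a,q[0],q[1],211))
for th in np.radians([0,4,8,12,16]):
    th0=0.14; p=np.array([492.5-60*np.cos(th0+th),23.6+60*np.sin(th0+th),211]); print(np.degrees(th),proj(a,p))
E
```

```text
start (np.float64(273.15153115100316), np.float64(136.03669482576558), np.float64(63.13333333333333)) [433.71126646  19.20536192 211.        ]
now (np.float64(272.6283625730994), np.float64(138.13684210526316), np.float64(57.0)) [436.00015022  30.91039592 211.        ]
0.0 [273.80846682 138.3257989 ]
4.0 [273.65636584 139.07710303]
8.0 [273.38787962 139.82294704]
12.000000000000002 [273.00312734 140.55949432]
16.0 [272.50285648 141.28287682]
```

Side-view depth is coarse here, and suggests about 9° short. I move the arm aside so the top camera can measure it properly.

Request:
arm_command --pt "19 43 0 0 0" --pt "38 86 0 0 0" --pt "57 129 0 0 0" --pt "76 172 0 0 0" --pt "95 215 0 0 0"

```text
t: 10.15
eef_pos: [346.4, 283.8, 284.5]
tcp_rot: [-3.14, -0.002, 3.14]
ft_force: [1.0, 0.2, 1.0]
opening: 0.005
grip_force: 0.0
```

Request:
arm_command --pt "19 43 0 0 0" --pt "37 87 0 0 0" --pt "37 87 0 0 0"

```text
t: 10.45
eef_pos: [308.4, 373.0, 284.1]
tcp_rot: [-3.141, -0.002, -3.138]
ft_force: [-0.4, -1.0, -0.2]
opening: 0.005
grip_force: 0.0
```

```bash
cat > m.py <<'E'
from h import *
s=env.state(); print(s["t"],s["eef_pos"],s["ft_force"])
t=load("top"); i0=cv2.imread("pics/top0.png")[:,:,::-1]
A=np.array([492.5,23.6])
for n,im in(("start",i0),("now",t["frame"])):
    w=im[222:252,322:354].astype(float); r=w[...,0]-w[...,1:].max(2); g=np.clip((r-80)/60,0,1)
    v,u=np.mgrid[222:252,322:354]; q=(g*u).sum()/g.sum(),(g*v).sum()/g.sum()
    p=onz(t,*q,228)[:2]; d=p-A; print(n,q,g.sum(),p,np.hypot(*d),np.degrees(np.arctan2(-d[1],-d[0])))
cv2.imwrite("pics/g%d.png"%(10*s["t"]),cv2.resize(t["frame"][160:270,270:400,::-1],None,fx=5,fy=5,interpolation=cv2.INTER_CUBIC))
# whole-scene change outside arm
E
python3 m.py; ls pics
```

```text
10.45 [308.4488817  373.02066813 284.08988134] [-0.42306309 -0.95326083 -0.23325938]
start (np.float64(338.22335423197495), np.float64(238.02142110762802)) 63.8 [434.70827205  32.70662464] 58.50482400641659 -8.954841849797514
now (np.float64(333.52456940222896), np.float64(237.05825734549137)) 65.8 [436.39740949  41.48936482] 58.885737111351894 -17.68585888848884
b.png
c.png
crop0.png
d.png
e.png
f.png
g104.png
side0.png
top0.png
```

The top view gives 8.7° short (0.152 rad), about 9 mm. I return, come down behind the handle and push 9 mm further than before, to peg y ≈ 48.

Request:
arm_command --pt "-19 -43 0 0 0" --pt "-38 -86 0 0 0" --pt "-57 -129 0 0 0" --pt "-76 -172 0 0 0" --pt "-95 -215 0 0 0"

```text
t: 11.0
eef_pos: [405.8, 151.5, 285.0]
tcp_rot: [-3.141, -0.001, 3.139]
ft_force: [0.8, 0.8, -0.0]
opening: -0.001
grip_force: 0.0
```

Request:
arm_command --pt "-19 -43 0 0 0" --pt "-37 -88 0 0 0" --pt "-37 -88 0 0 0" --pt "-37 -88 0 0 0" --pt "-37 -88 0 0 0"

```text
t: 11.5
eef_pos: [442.0, 66.4, 285.2]
tcp_rot: [3.141, -0.001, 3.14]
ft_force: [-0.1, 1.0, 0.4]
opening: 0.005
grip_force: 0.0
```

Request:
arm_command --pt "0 1 40 0 0" --pt "0 1 70 0 0" --pt "0 1 84 0 0" --pt "0 1 84 0 0" --pt "0 1 84 0 0"

```text
t: 12.0
eef_pos: [442.5, 68.2, 202.1]
tcp_rot: [3.141, 0.0, -3.141]
ft_force: [0.3, -0.1, 0.4]
opening: 0.006
grip_force: 0.0
```

Request:
arm_command --pt "1 -5 0 0 0" --pt "2 -9 0 0 0" --pt "3 -12 0 0 0" --pt "3 -14 0 0 0" --pt "4 -16 0 0 0"

```text
t: 12.5
eef_pos: [438.8, 51.2, 202.0]
tcp_rot: [3.141, 0.001, 3.14]
ft_force: [-0.4, 3.2, 3.9]
opening: 0.004
grip_force: 1.9
```

Request:
arm_command --pt "0 -1 0 0 0" --pt "0 -3 0 0 0" --pt "0 -3 0 0 0"

```text
t: 12.8
eef_pos: [438.6, 48.2, 201.6]
tcp_rot: [3.142, -0.0, 3.14]
ft_force: [0.2, 1.9, 2.1]
opening: 0.008
grip_force: 1.3
```

Now I back off, lift, move aside and check.

Request:
arm_command --pt "0 6 0 0 0" --pt "0 12 -5 0 0" --pt "0 12 -45 0 0" --pt "0 12 -84 0 0" --pt "0 12 -84 0 0"

```text
t: 13.3
eef_pos: [440.1, 60.8, 289.9]
tcp_rot: [-3.141, 0.007, 3.141]
ft_force: [0.7, -0.7, -0.7]
opening: 0.008
grip_force: 0.0
```

Request:
arm_command --pt "19 43 0 0 0" --pt "38 86 0 0 0" --pt "57 129 0 0 0" --pt "76 172 0 0 0" --pt "95 215 0 0 0"

```text
t: 13.8
eef_pos: [342.5, 277.1, 285.4]
tcp_rot: [-3.141, 0.0, 3.14]
ft_force: [0.5, -0.2, -1.2]
opening: 0.001
grip_force: 0.0
```

Request:
arm_command --pt "19 43 0 0 0" --pt "37 87 0 0 0" --pt "37 87 0 0 0" --pt "37 87 0 0 0" --pt "37 87 0 0 0"

```text
t: 14.3
eef_pos: [307.0, 361.9, 285.3]
tcp_rot: [-3.141, -0.0, 3.14]
ft_force: [-0.2, -0.4, 0.4]
opening: 0.005
grip_force: 0.0
```

```bash
python3 m.py; ls pics
```

```text
14.3 [307.04998795 361.87144501 285.33182056] [-0.19384135 -0.35667776  0.38831318]
start (np.float64(338.22335423197495), np.float64(238.02142110762802)) 63.8 [434.70827205  32.70662464] 58.50482400641659 -8.954841849797514
now (np.float64(338.09474218948435), np.float64(238.0340360680721)) 65.61666666666667 [434.68154645  32.94721277] 58.569138267212274 -9.18326168070764
b.png
c.png
crop0.png
d.png
e.png
f.png
g104.png
g143.png
side0.png
top0.png
```

The handle is within 0.3° of where it started, the fingers are clear and the arm is at rest. I take a last look before handing in.

View pics/g143.png

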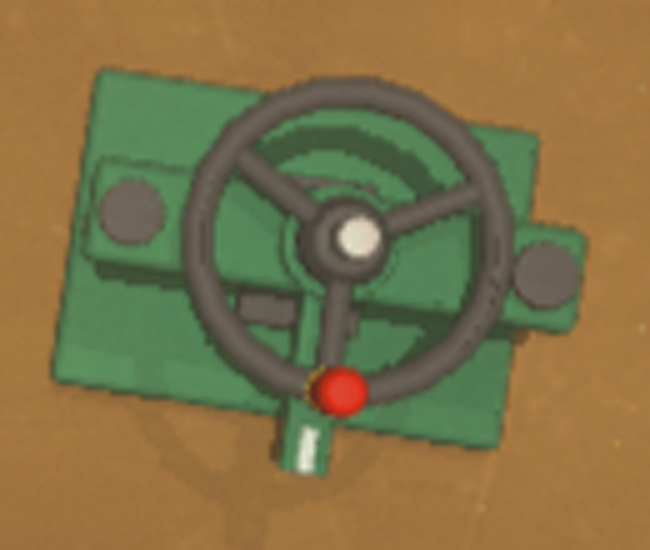

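```bash
python3 -c "
from h import env
print(env.job_done())"
```

```text
the job is handed in; nothing more can be done
None
```

I turned the press wheel one full turn anticlockwise by pushing the handle; it stopped within about 0.3° of its start over the index line (top camera), the hand is clear, and the job is handed in at about 14 s (no verdict returned).

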